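# Register a printing block in the corner of the printing board

### The arm

A 6-joint arm with a two-finger parallel gripper is mounted at the origin on the work surface. World frame = base frame: x ahead of the robot, y to its left, z up, the work surface at z = 0. Lengths are in m, angles in rad, forces in N, time in s.
With the tool pointing down it reaches from about 0.3 to 0.85 m from the base axis. Payload 4.2 kg.
Tool frame: the origin (TCP) lies on the centre line of the jaws, within the pads' length; the fingertips stand 17 mm ahead of it and the grasp point (between the pads) lies 2 mm behind it; z points along the fingers, y is the line along which they close (so a half turn about z gives the same grasp; the last joint's range is limited). The gripper opens to 91 mm and grips with 3 to 60 N. Pads are 32 mm wide; open, the fingers measure 118 mm over their backs; the gripper's body (76 mm by 178 mm) begins 60 mm behind the grasp point.
Start: joints at [1.236, 0.32, 1.565, -0, 1.257, -0.02], TCP at [0.178, 0.547, 0.231] pointing down, gripper open.
Joint ranges: [-3.11, 3.11], [-0.84, 2.01], [0.21, 2.61], [-1.34, 4.49], [0.05, 2.63], [-2.56, 2.56]. Speed limits (rad/s): [2.57, 2.57, 3.14, 3.14, 3.14, 3.14].

### API

Orientations are given as a 3x3 rotation matrix whose columns are the frame's x, y, z axes.
In Python, from rig import ctrl gives the robot as it stands.
- The arm moves only by the tool jog_arm, never from a script. Its argument "motion" is one flat list of numbers, 5 for each row, row after row: the shift along the tool's x, y, z in units of 25 mm (1.0 is 25 mm), then the turn about the tool's z in units of 6 degrees (1.0 is 6 degrees), then the opening, from -1 (shut) to 1 (fully open). In form: [x, y, z, yaw, gripper, x, y, z, yaw, gripper, ...]. A call has exactly 5 rows; each row shifts and turns the commanded pose from where the row before left it, along the tool's axes as they then stand; what a row does not reach is not made up. A row lasts 1/10 s, in which the tool goes at most 50 mm and 8.59 degrees, less where a joint would pass 70% of its speed; a pose out of reach is approached as far as the arm can. A call is refused whole if a number of a shift passes 1 or a number of a turn 1, either way. A call with a gripper value outside its range is refused whole. The fingers move at their own pace and stop on an object; "newtons" is the grip in N (left out, the last holds). Time passes only in rows, so rows that do not move let the fingers close, or fill a call up. It gives the time, the measured TCP pose, the force, the opening and the grip force at its end, in the units of the state.
- ctrl.read_state(): the state, without advancing time (a new reading comes with each control period).
- ctrl.camera(name): name is "side" or "top" or "wrist"; returns a dict with "image" (480x640x3 uint8, red, green, blue), "fx", "fy", "cx", "cy" (pixels), "cam_to_world" (4x4, takes a point from camera to world coordinates); the wrist camera has in their place "T_tool_cam" (4x4, takes a point from camera to tool coordinates, whose origin is the TCP and whose axes are the flange's). Camera axes: x right, y down, z forward; pixel columns grow to the right and rows downward; lengths in m; the calibration is good to about 2 mm. A picture is of the moment at which its call begins: read the wrist's pose just before it. There is no depth.
- ctrl.job_done(): hands the job in; it is judged then, once.
The state is a dict: "time_s": time; "q": joint angles; "joint_velocities": joint speeds; "joint_efforts": joint torques, N m; "position": TCP position; "tool_rot": TCP orientation; "ft_force": force on the tool from outside, world axes, zero at the start; "moment": the same for the moment, N m; "finger_gap": opening from 0.0 (shut) to 1.0 (fully open); "grip_force": force on a finger pad.
Only numpy, scipy, OpenCV 4.12 (cv2) and the standard library are available. Lean on these libraries where they do the work, as an engineer would, in place of code of your own. Each camera call takes 0.05 s, during which the arm holds its last target. There are 200 camera calls.

### The job

Get the oblong lino printing block on the board ready for printing: with the fingertips push it square and flush against the long rail, well before it reaches the corner pocket, then keep it on the rail and slide it along into the pocket until it sits snug in the corner, touching both the rail and the end stop. Only push the block: never lift, tip or carry it. Leave the round block and everything else on the table where it is, and finish with the hand clear.

Things in the scene. Friction and masses are not known exactly. Their poses are not given: they have to be found in the camera images.
- board: Fixed white registration board with a thin grey grid (it does not move), 190 (x) by 340 (y) by 12 mm thick, flat on the table. Origin on its underside at table height; its top is 12 mm higher. Own axes: z up; it spans x = -100 to +90 and y = -170 to +170 mm. Dark steel strips 14 mm high stand on it: rail, end stop and lip. They enclose the corner pocket, 49 mm wide, 35 mm deep, open above and towards -y.
- rail (a point): Point on the rail's inner face (board x = +70 mm), at the board's top, half-way along (board y = 0). The rail runs all along the board's +x edge, parallel to board y, from y = -170 to +170 mm, 20 mm wide, 14 mm high; its -y end is open. Axes as the board's.
- stop (a point): Point on the end stop's inner face (board y = +150 mm), at the board's top, at board x = +45.5 mm, mid-pocket. The stop closes the rail's +y end from x = +1 to +70 mm, 14 mm high. Axes as the board's.
- lip (a point): Inner corner of the short lip's open end, at the board's top: board x = +21, y = +115 mm. The lip, 20 mm wide and 14 mm high, faces the rail and runs from here to the stop; the block passes between lip and rail with 4 mm to spare, so only if it lies along the rail. Half of the block stays outside the pocket. Axes as the board's.
- pocket (a point): The block's place in the corner pocket: where the centre of the block's underside is when it is seated, on the board's top, at board x = +47.5, y = +115, z = +12 mm; axes as the board's.
- block: The oblong printing block: wood with a grey lino face and a carved leaf, a plain box of 45 (x) by 70 (y) by 20 mm (z, up), 60 to 110 g, loose on the board. Origin at the centre of its underside. At the start it lies 60 to 90 mm from its rail position in board x, its long side turned up to 0.3 rad from the rail. It slides under a push of about 1 N. Either end may go in first.
- round_block: Bystander: round printing block, 44 mm across, 20 mm high, same wood and lino, loose on the board beside the oblong one, 95 mm or more between their centres; the two change places from start to start. Origin at the centre of its underside.
- tape: Bystander: roll of clear tape lying flat on the board near the lip, 48 mm across, 18 mm high. Origin under its centre.
- eraser: Bystander: white eraser, 24 by 50 by 13 mm, on the table on the -x side of the board. Origin under its centre.
- glue: Bystander: white glue bottle, 40 mm across, 100 mm high, standing on the table beyond the rail. Origin under its centre.
- ink: Bystander: glass ink jar with a black lid, 56 mm across, 55 mm high, standing on the table beyond the rail. Origin under its centre.
- ruler: Bystander: aluminium ruler, 34 by 300 by 9 mm, lying on the table beyond the jars, parallel to the rail. Origin under its centre.
- brayer: Bystander: ink roller with a wooden handle, 78 by 156 by 32 mm, lying on the table past the board's -y end. Origin near its yoke, at table height.
Not all that is in view belongs to the job. What is shaped like the block but orange or purple is not meant.

How it is judged:
On the way, in this order (a step that is already met when the one before it is completed fails the run):
1. the block lies flush against the rail, still more than 50 mm short of its place in the pocket (x of block in the frame of pocket between -0.003 and 0.003 m and angle between the y axis of block and the y axis of board, either way round below 0.06 rad and y of block in the frame of pocket below -0.05 m), for 0.2 s.
2. the block is part-way into the pocket, still along the rail (within 5 mm and 0.1 rad) (x of block in the frame of pocket between -0.005 and 0.005 m and angle between the y axis of block and the y axis of board, either way round below 0.1 rad and y of block in the frame of pocket between -0.05 and -0.008 m), for 0.05 s.
At the end, for the whole second after the job is handed in: The oblong block rests flat on the board in the corner pocket, within 3 mm of touching the rail and the end stop, square to the rail within 0.06 rad, at rest (x of block in the frame of pocket between -0.003 and 0.003 m and angle between the y axis of block and the y axis of board, either way round below 0.06 rad and y of block in the frame of pocket between -0.003 and 0.003 m and z of block in the frame of pocket between -0.003 and 0.003 m and angle between block's own z axis and vertical below 0.05 rad and linear speed of block below 0.01 m/s).
It fails at once if the block is lifted more than 8 mm off the board or tipped by more than 0.25 rad (z of block in the frame of pocket above 0.008 m or angle between block's own z axis and vertical above 0.25 rad).
It fails at once if the block is pushed off the board (z of block in the frame of pocket below -0.006 m).
It fails at once if a bystander is moved more than 15 mm (distance of any of round_block, tape, eraser, glue, ink, ruler, brayer from where it was at the start of the episode above 0.015 m).
It also fails if it takes over 58 s, if anything falls off the work surface, if the arm or the gripper's body presses on something with over 40 N, if the wrist force passes 120 N, or if a joint passes its speed limit or range.

## Working session

There is one attempt and no reset: what is moved stays moved. The work goes in short steps, Python scripts to look and compute and a tool call to move; the robot and the scene stay as the last step left them, time stands still between calls to the robot, and variables do not carry over. Pictures are saved under pics/ and viewed, at most 10 in all, crops included, and the job is handed in when it is done.

Besides the shell and the picture viewer there is one more tool, called after "Emit:" as name(argument=value, ...) on one line, values as JSON. jog_arm: Moves the arm, as the interface text tells. Its arguments: {"type":"object","properties":{"motion":{"type":"array"},"newtons":{"type":"number"}},"required":["motion"]}

```bash
mkdir -p pics; ls
python3 - <<'E'
from rig import ctrl
import cv2,numpy as np
s=ctrl.read_state();print(s['time_s'],s['position'],np.round(s['tool_rot'],3).tolist())
for n in ['top','side']:
    c=ctrl.camera(n);cv2.imwrite(f'pics/{n}0.png',c['image'][:,:,::-1]);print(n,c['fx'],c['fy'],c['cx'],c['cy'],np.round(c['cam_to_world'],4).tolist())
E
```

```text
pics
0.0 [0.17789387 0.54629518 0.23011799] [[-0.951, 0.31, -0.001], [0.31, 0.951, -0.002], [-0.0, -0.002, -1.0]]
top 463.74260669352356 463.74260669352356 316.49263669050976 236.9725192075786 [[0.0147, -0.9921, 0.1243, 0.486], [-0.9998, -0.0161, -0.0105, -0.0019], [0.0124, -0.1242, -0.9922, 0.8154], [0.0, 0.0, 0.0, 1.0]]
side 481.94430592596376 481.94430592596376 313.43660421662577 237.51555426779055 [[-0.8559, -0.3208, 0.4056, 0.304], [-0.517, 0.5192, -0.6805, 0.4614], [0.0077, -0.7921, -0.6103, 0.4823], [0.0, 0.0, 0.0, 1.0]]
```

View pics/top0.png

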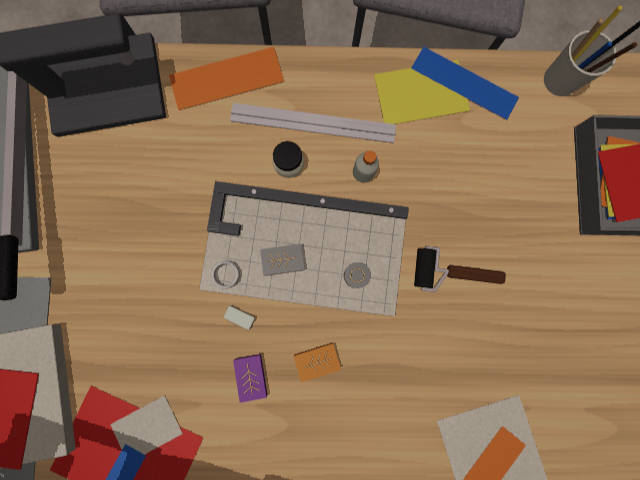

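View pics/side0.png

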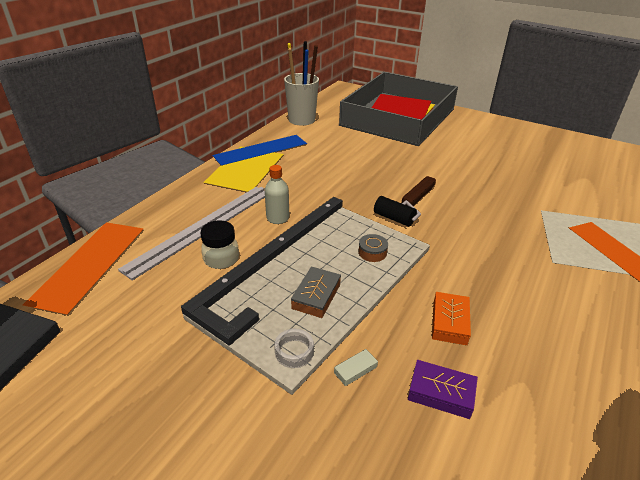

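The top view shows the board with corners near (215,183), (408,208), (396,315) and (201,290). The dark rail runs along its upper edge and the pocket is at upper left, around (222,205). The oblong block is at about (283,260), the round block at (357,275) and the tape at (227,273). The side view agrees.

```bash
cat > h.py <<'E'
import cv2,numpy as np
from rig import ctrl
def ray(c,px,z,T=None):
    T=c['cam_to_world'] if T is None else T
    px=np.atleast_2d(px).astype(float)
    d=np.c_[(px[:,0]-c['cx'])/c['fx'],(px[:,1]-c['cy'])/c['fy'],np.ones(len(px))]@T[:3,:3].T
    o=T[:3,3]
    return (o+d*((z-o[2])/d[:,2])[:,None])
def comp(m,seed):
    n,l=cv2.connectedComponents(m.astype(np.uint8),connectivity=4)
    return (l==l[seed[1],seed[0]])
def contour(m):
    cs,_=cv2.findContours(m.astype(np.uint8),cv2.RETR_EXTERNAL,cv2.CHAIN_APPROX_NONE)
    return max(cs,key=len)[:,0,:]
def rect(pts):  # centre, size, angle of long side in world xy
    (c,s,a)=cv2.minAreaRect((pts[:,:2]*1000).astype(np.float32))
    b=cv2.boxPoints((c,s,a)); e=[b[1]-b[0],b[2]-b[1]]; L=max(e,key=np.linalg.norm)
    return np.array(c),sorted(s),np.arctan2(L[1],L[0])%np.pi,b
E
python3 - <<'E'
from h import *
im=cv2.imread('pics/top0.png');hsv=cv2.cvtColor(im,cv2.COLOR_BGR2HSV)
for p in [(270,255),(295,268),(300,195),(214,210),(240,250),(330,250),(364,285),(283,273),(230,170)]:print(p,im[p[1],p[0]],hsv[p[1],p[0]])
c=cv2.resize(im[165:330,185:425],None,fx=3.3,fy=3.3,interpolation=cv2.INTER_CUBIC);cv2.imwrite('pics/crop.png',c)
E
```

```text
(270, 255) [ 98 127 148] [ 17  86 148]
(295, 268) [112 116 121] [ 13  19 121]
(300, 195) [62 62 65] [ 0 12 65]
(214, 210) [64 65 66] [15  8 66]
(240, 250) [142 156 169] [ 16  41 169]
(330, 250) [135 146 158] [ 14  37 158]
(364, 285) [104 108 113] [ 13  20 113]
(283, 273) [111 124 136] [ 16  47 136]
(230, 170) [ 97 139 169] [ 18 109 169]
```

View pics/crop.png

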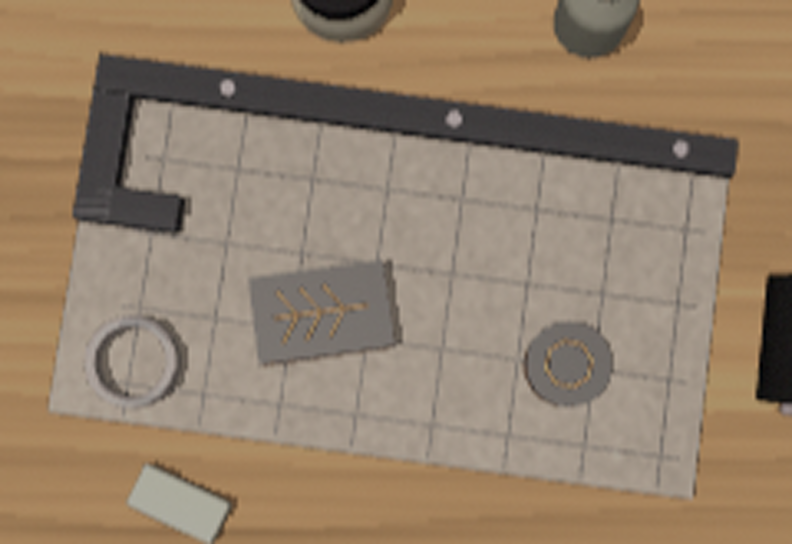

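The crop shows the block's top corners at crop (250,278), (388,262), (400,345) and (262,365). The rail's outer edge runs from (100,55) to (738,140). The scale is 3.3 and the offset is (185,165).

```bash
cat >> h.py <<'E'
def board(c):
    im=c['image'];v=im.max(2)
    m=comp(v<90,(300,197)); m=cv2.morphologyEx(m.astype(np.uint8),cv2.MORPH_OPEN,np.ones((3,3)))
    k=contour(m); 
    P=ray(c,k,.026)[:,:2]
    # outer long edge: fit to topmost px per column
    cols=range(225,400,2); top=[(x,np.where(m[:,x])[0].min()-.5) for x in cols]
    W=ray(c,top,.026)[:,:2]
    vx,vy,x0,y0=cv2.fitLine(W.astype(np.float32),cv2.DIST_HUBER,0,.001,.001).ravel()
    by=np.array([vx,vy]); by*=np.sign(by[1]); bx=np.array([by[1],-by[0]])
    s=P@by; 
    return bx,by,(np.array([x0,y0])@bx),s.min(),s.max()
def block(c,seed,z=.032,lo=95,hi=132):
    hsv=cv2.cvtColor(c['image'],cv2.COLOR_RGB2HSV)
    m=(hsv[...,1]<32)&(hsv[...,2]>lo)&(hsv[...,2]<hi)
    m=cv2.morphologyEx(m.astype(np.uint8),cv2.MORPH_OPEN,np.ones((3,3)))
    k=contour(comp(m>0,seed)); return rect(ray(c,k,z))
E
python3 - <<'E'
from h import *
c=ctrl.camera('top')
bx,by,xo,s0,s1=board(c); print(bx,by,xo,s0,s1,s1-s0)
# origin: outer rail edge at board x=90; y ends +-170
O=bx*(xo-.090)+by*(s0+s1)/2; print('origin',O)
R=np.c_[bx,by]
C,s,a,b=block(c,(295,268));print(C,s,a)
print('block in board',R.T@(C/1000-O),'angle to by',a-np.arctan2(by[1],by[0]))
print((R.T@(b/1000-O).T).T)
T=lambda px,z:np.round(R.T@(ray(c,px,z)[0,:2]-O),4)
f=lambda x,y:(x/3.3+185-.35,y/3.3+165-.35)
print('rail inner right end (70,-170)',T(f(731,177),.026),'BL corner -100,170',T(f(50,412),.012),'BR -100,-170',T(f(693,496),.012),'lip end',T(f(183,197),.026))
print('round',T(f(569,363),.032),'tape',T(f(135,360),.03))
E
```

```text
[ 0.9928189  -0.11962695] [0.11962695 0.9928189 ] 0.6551497 -0.09039053540584237 0.2482186053285032 0.33860914073434556
origin [0.57053149 0.01074021]
[546.36437988  47.76917648] [44.41462707519531, 69.46072387695312] 1.7280384
block in board [-0.02842323  0.03387202] angle to by 0.27715623
[[-0.05928604  0.06120059]
 [-0.0402801  -0.00560934]
 [ 0.00243957  0.00654345]
 [-0.01656638  0.07335338]]
rail inner right end (70,-170) [ 0.0701 -0.1683] BL corner -100,170 [-0.0987  0.1672] BR -100,-170 [-0.0967 -0.1698] lip end [0.0206 0.1139]
round [-0.0382 -0.0956] tape [-0.0664  0.1244]
```

```bash
cat >> h.py <<'E'
O=np.array([.5705,.0107]);R=np.array([[.9928,.1196],[-.1196,.9928]])
def now():
    s=ctrl.read_state();p=np.array(s['position']);t=np.array(s['tool_rot'])
    yaw=np.arctan2(*(R.T@t[:2,1])[::-1])-np.pi/2
    print('t',round(s['time_s'],2),'board mm',np.round(R.T@(p[:2]-O)*1000,1),'z',round(p[2]*1000,1),'yaw err',round(yaw,4),'F board',np.round(R.T@np.array(s['ft_force'])[:2],2),np.round(s['ft_force'][2],2),'gap',round(s['finger_gap']*91,1))
    return p,t
def go(x,y,z):  # units of 25mm in tool axes to board target (mm)
    p,t=now();w=np.r_[O+R@np.array([x,y])/1000,z/1000]
    print('go units',np.round(t.T@(w-p)/.025,2))
E
python3 - <<'E'
from h import *
c=ctrl.camera('top');B=lambda px,z:np.round(1000*R.T@(ray(c,px,z)[0,:2]-O),1)
print('glue cap',B((370,157),.1),'ink lid',B((287,152),.055),'eraser',B((239,317),.013))
go(-88,34,110)
E
```

```text
glue cap [146.2 -86.5] ink lid [149.8  49.6] eraser [-135.6   93.4]
t 0.2 board mm [-453.8  485. ] z 230.4 yaw err -0.1949 F board [ 0.38 -0.71] -0.35 gap 91.1
go units [-17.85 -14.86   4.83]
```

Emit:
jog_arm(motion=[0,0,0,-1,-0.2,0,0,0,-0.86,-0.2,0,0,0,0,-0.2,0,0,0,0,-0.2,0,0,0,0,-0.2], newtons=20)

```text
time_s: 0.7
position: [0.178, 0.5467, 0.2309]
tool_rot: [[-0.993, 0.121, -0.0], [0.121, 0.993, -0.0], [0.0, -0.0, -1.0]]
ft_force: [0.2, 1.3, 0.6]
finger_gap: 0.593
grip_force: 0.0
```

```bash
python3 -c "
from h import *
go(-88,34,110)"
```

```text
t 0.7 board mm [-453.8  485.2] z 230.9 yaw err -0.0013 F board [-0.    1.27] 0.61 gap 54.0
go units [-14.66 -18.03   4.84]
```

Emit:
jog_arm(motion=[-0.73,-0.9,0.2,0,-0.2,-0.73,-0.9,0.2,0,-0.2,-0.73,-0.9,0.2,0,-0.2,-0.73,-0.9,0.2,0,-0.2,-0.73,-0.9,0.2,0,-0.2])

```text
time_s: 1.2
position: [0.2556, 0.4231, 0.2059]
tool_rot: [[-0.993, 0.12, 0.0], [0.12, 0.993, 0.0], [-0.0, 0.0, -1.0]]
ft_force: [0.7, -0.5, -0.7]
finger_gap: 0.398
grip_force: 0.0
```

Emit:
jog_arm(motion=[-0.73,-0.9,0.2,0,-0.2,-0.73,-0.9,0.2,0,-0.2,-0.73,-0.9,0.2,0,-0.2,-0.73,-0.9,0.2,0,-0.2,-0.73,-0.9,0.2,0,-0.2])

```text
time_s: 1.7
position: [0.3328, 0.3005, 0.1809]
tool_rot: [[-0.993, 0.121, 0.0], [0.121, 0.993, 0.0], [-0.0, 0.0, -1.0]]
ft_force: [-0.7, -0.1, 1.0]
finger_gap: 0.401
grip_force: 0.0
```

Emit:
jog_arm(motion=[-0.73,-0.9,0.2,0,-0.2,-0.73,-0.9,0.2,0,-0.2,-0.73,-0.9,0.2,0,-0.2,-0.73,-0.9,0.2,0,-0.2,-0.73,-0.9,0.2,0,-0.2])

```text
time_s: 2.2
position: [0.41, 0.1779, 0.156]
tool_rot: [[-0.993, 0.121, 0.001], [0.121, 0.993, 0.0], [-0.001, 0.0, -1.0]]
ft_force: [-0.0, 1.2, -0.0]
finger_gap: 0.399
grip_force: 0.0
```

Emit:
jog_arm(motion=[-0.73,-0.9,0.2,0,-0.2,-0.73,-0.9,0.2,0,-0.2,-0.73,-0.9,0.2,0,-0.2,-0.73,-0.9,0.2,0,-0.2,0,0,0,0,-0.2])

```text
time_s: 2.7
position: [0.4726, 0.0786, 0.1355]
tool_rot: [[-0.992, 0.124, 0.001], [0.124, 0.992, -0.001], [-0.001, -0.001, -1.0]]
ft_force: [0.6, 1.0, 0.7]
finger_gap: 0.4
grip_force: 0.0
```

```bash
python3 -c "
from h import *
go(-88,34,36)
c=ctrl.camera('wrist');cv2.imwrite('pics/w1.png',c['image'][:,:,::-1])"
```

```text
t 2.7 board mm [-105.3   55.7] z 135.5 yaw err -0.0043 F board [0.49 1.05] 0.68 gap 36.4
go units [-0.7  -0.86  3.98]
```

View pics/w1.png

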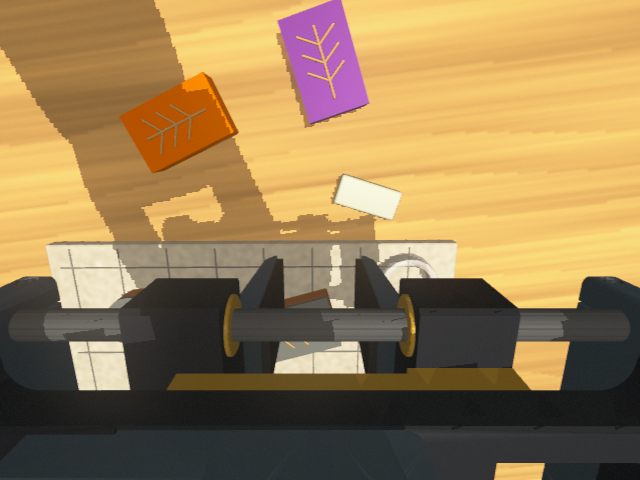

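The wrist picture shows the fingers at around (265,310) and (375,310), outside the block's near edge at (305,300). The tape is at (410,265) and the eraser at (368,197), both clear. I'll descend behind the block next.

Emit:
jog_arm(motion=[-0.7,-0.86,0.8,0,-0.2,0,0,0.9,0,-0.2,0,0,0.9,0,-0.2,0,0,0.7,0,-0.2,0,0,0.4,0,-0.2])

```text
time_s: 3.25
position: [0.4848, 0.0581, 0.0424]
tool_rot: [[-0.993, 0.119, -0.002], [0.119, 0.993, 0.0], [0.002, -0.0, -1.0]]
ft_force: [-0.7, -0.2, -0.3]
finger_gap: 0.401
grip_force: 0.0
```

Emit:
jog_arm(motion=[0,0,0.1,0,-0.2,0,0,0.1,0,-0.2,0,0,0,0,-0.2,0,0,0,0,-0.2,0,0,0,0,-0.2])

```text
time_s: 3.75
position: [0.4863, 0.0575, 0.039]
tool_rot: [[-0.993, 0.12, 0.001], [0.12, 0.993, 0.0], [-0.001, 0.0, -1.0]]
ft_force: [0.0, 0.3, 0.3]
finger_gap: 0.396
grip_force: 0.0
```

```bash
python3 -c "
from h import *
go(9,34,36)"
```

```text
t 3.75 board mm [-89.2  36.3] z 39.0 yaw err -0.0001 F board [0.01 0.34] 0.29 gap 36.1
go units [-3.93 -0.09  0.13]
```

Emit:
jog_arm(motion=[0,0,0.12,0,-0.2,-0.2,-0.05,0,0,-0.2,-0.2,-0.05,0,0,-0.2,-0.2,0,0,0,-0.2,-0.2,0,0,0,-0.2])

```text
time_s: 4.25
position: [0.506, 0.0524, 0.0354]
tool_rot: [[-0.993, 0.12, -0.0], [0.12, 0.993, 0.0], [0.0, 0.0, -1.0]]
ft_force: [-0.1, -0.6, 1.0]
finger_gap: 0.404
grip_force: 0.2
```

Emit:
jog_arm(motion=[-0.15,0,0,0,-0.2,-0.15,0,0,0,-0.2,-0.15,0,0,0,-0.2,-0.15,0,0,0,-0.2,-0.15,0,0,0,-0.2])

```text
time_s: 4.75
position: [0.5243, 0.0502, 0.0354]
tool_rot: [[-0.993, 0.12, -0.0], [0.12, 0.993, 0.0], [0.0, 0.0, -1.0]]
ft_force: [-0.1, 0.2, -0.5]
finger_gap: 0.403
grip_force: 0.2
```

Emit:
jog_arm(motion=[-0.15,0,0,0,-0.2,-0.15,0,0,0,-0.2,-0.15,0,0,0,-0.2,-0.15,0,0,0,-0.2,-0.15,0,0,0,-0.2])

```text
time_s: 5.25
position: [0.543, 0.048, 0.0354]
tool_rot: [[-0.993, 0.12, 0.0], [0.12, 0.993, 0.0], [-0.0, 0.0, -1.0]]
ft_force: [-0.8, -0.9, -1.4]
finger_gap: 0.4
grip_force: 0.2
```

```bash
python3 -c "
from h import *
go(9,34,36)
c=ctrl.camera('side');cv2.imwrite('pics/s1.png',c['image'][:,:,::-1])"
```

```text
t 5.25 board mm [-31.7  33.7] z 35.4 yaw err -0.0001 F board [-0.64 -0.94] -1.39 gap 36.4
go units [-1.63  0.01 -0.02]
```

View pics/s1.png

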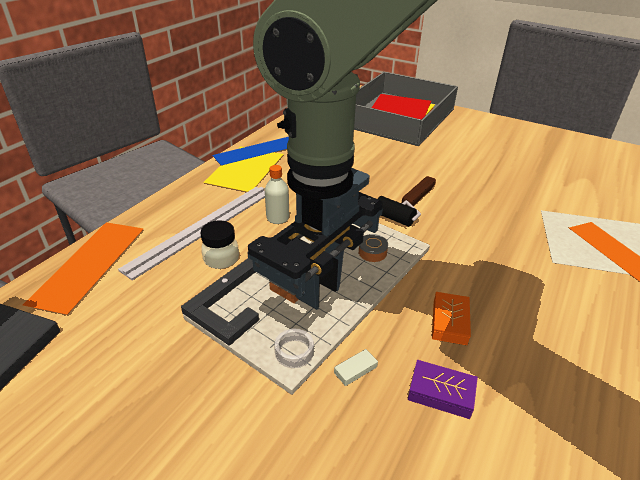

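The block is at about (283,290) ahead of the fingers, the board is clear, and the bystanders haven't moved. I'll keep pushing to the rail, slowing near contact.

Emit:
jog_arm(motion=[-0.15,0,0,0,-0.2,-0.15,0,0,0,-0.2,-0.15,0,0,0,-0.2,-0.15,0,0,0,-0.2,-0.15,0,0,0,-0.2])

```text
time_s: 5.8
position: [0.5616, 0.0457, 0.0354]
tool_rot: [[-0.993, 0.12, -0.0], [0.12, 0.993, 0.0], [0.0, 0.0, -1.0]]
ft_force: [-1.2, 1.1, 0.2]
finger_gap: 0.403
grip_force: 0.3
```

Emit:
jog_arm(motion=[-0.15,0,0,0,-0.2,-0.15,0,0,0,-0.2,-0.1,0,0,0,-0.2,-0.1,0,0,0,-0.2,-0.1,0,0,0,-0.2])

```text
time_s: 6.3
position: [0.5763, 0.0439, 0.0355]
tool_rot: [[-0.993, 0.12, -0.0], [0.12, 0.993, 0.0], [0.0, 0.0, -1.0]]
ft_force: [-0.5, -0.5, 0.4]
finger_gap: 0.399
grip_force: 0.4
```

```bash
python3 -c "
from h import *
go(9,34,36)"
```

```text
t 6.3 board mm [ 1.8 33.7] z 35.5 yaw err -0.0002 F board [-0.44 -0.61] 0.41 gap 36.3
go units [-0.29  0.01 -0.02]
```

Emit:
jog_arm(motion=[-0.08,0,0,0,-0.2,-0.08,0,0,0,-0.2,-0.06,0,0,0,-0.2,-0.05,0,0,0,-0.2,0,0,0,0,-0.2])

```text
time_s: 6.8
position: [0.5829, 0.0432, 0.0354]
tool_rot: [[-0.993, 0.12, -0.0], [0.12, 0.993, 0.0], [0.0, 0.0, -1.0]]
ft_force: [-1.5, -0.2, -0.3]
finger_gap: 0.402
grip_force: 0.5
```

```bash
python3 -c "
from h import *
now()"
```

```text
t 6.8 board mm [ 8.4 33.7] z 35.4 yaw err -0.0001 F board [-1.45 -0.33] -0.28 gap 36.6
```

Not against the rail yet, since the force is still only about 1 N.

Emit:
jog_arm(motion=[-0.04,0,0,0,-0.2,-0.04,0,0,0,-0.2,-0.02,0,0,0,-0.2,0,0,0,0,-0.2,0,0,0,0,-0.2])

```text
time_s: 7.3
position: [0.5829, 0.0431, 0.0353]
tool_rot: [[-0.993, 0.12, -0.005], [0.12, 0.993, 0.0], [0.005, -0.0, -1.0]]
ft_force: [-7.1, 1.1, 4.6]
finger_gap: 0.399
grip_force: 3.4
```

```bash
python3 -c "
from h import *
now()"
```

```text
t 7.3 board mm [ 8.5 33.7] z 35.3 yaw err -0.0002 F board [-7.22  0.24] 4.64 gap 36.3
```

Emit:
jog_arm(motion=[0.3,0,0,0,-0.2,0.6,0,0,0,-0.2,0.6,0,-0.6,0,-0.2,0,0,-1,0,-1,0,-0.4,-1,0,-1])

```text
time_s: 7.8
position: [0.547, 0.038, 0.101]
tool_rot: [[-0.993, 0.118, 0.001], [0.118, 0.993, 0.0], [-0.001, 0.0, -1.0]]
ft_force: [0.5, 0.5, -0.0]
finger_gap: 0.252
grip_force: 0.0
```

Emit:
jog_arm(motion=[0,-1,0,0,-1,-0.6,-1,0,0,-1,-0.8,-1,0,0,-1,-0.8,-1,0,0,-1,-0.6,-0.5,0,0,-1])

```text
time_s: 8.3
position: [0.6045, -0.0849, 0.1007]
tool_rot: [[-0.993, 0.121, 0.003], [0.121, 0.993, -0.001], [-0.003, -0.001, -1.0]]
ft_force: [0.4, 0.6, 0.8]
finger_gap: 0.003
grip_force: 0.0
```

```bash
python3 -c "
from h import *
go(46,-35,35)
c=ctrl.camera('top');cv2.imwrite('pics/t2.png',cv2.resize(c['image'][150:350,170:430,::-1],None,fx=3,fy=3))"
```

```text
t 8.3 board mm [ 45.2 -90.9] z 100.7 yaw err -0.0016 F board [0.3  0.65] 0.83 gap 0.3
go units [-0.02  2.24  2.63]
```

View pics/t2.png

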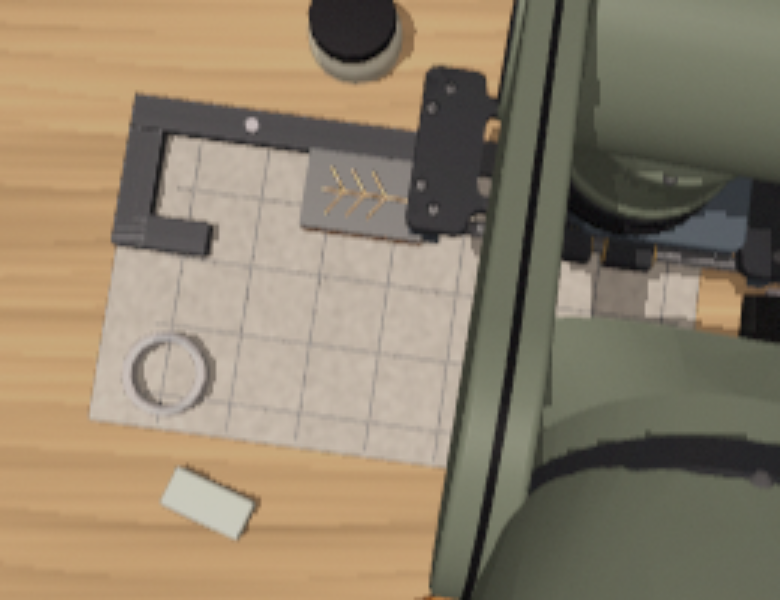

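The crop shows the block flush on the rail, with its left end from crop (310,150) to (302,228), which is image (273.3,200) to (270.7,226). The right end is hidden under the gripper.

```bash
python3 -c "
from h import *
c=ctrl.camera('top');B=lambda px:np.round(1000*R.T@(ray(c,px,.032)[0,:2]-O),1)
for p in [(310,150),(302,228),(410,241)]: print(B((p[0]/3+170-.33,p[1]/3+150-.33)))"
```

```text
[69.9 63.6]
[24.6 61.5]
[25.6 -0.3]
```

Emit:
jog_arm(motion=[-0.05,0.8,0,0,-1,0,0.8,0,0,-1,0,0.7,0,0,-1,0,0.06,0.5,0,-1,0,0,0.5,0,-1])

```text
time_s: 8.9
position: [0.6111, -0.0236, 0.0747]
tool_rot: [[-0.993, 0.118, 0.0], [0.118, 0.993, -0.0], [-0.0, -0.0, -1.0]]
ft_force: [-0.3, 0.4, 0.3]
finger_gap: 0.006
grip_force: 0.0
```

```bash
python3 -c "
from h import *
go(46.5,-32,36)"
```

```text
t 8.9 board mm [ 44.4 -29.2] z 74.7 yaw err 0.0017 F board [-0.35  0.41] 0.3 gap 0.5
go units [-0.08 -0.11  1.55]
```

Emit:
jog_arm(motion=[-0.08,-0.15,0,0,-1,0,0,0.5,0,-1,0,0,0.5,0,-1,0,0,0.5,0,-1,0,0,0,0,-1])

```text
time_s: 9.4
position: [0.6111, -0.0284, 0.0354]
tool_rot: [[-0.993, 0.12, -0.005], [0.12, 0.993, 0.0], [0.005, -0.0, -1.0]]
ft_force: [0.5, 0.2, 0.4]
finger_gap: 0.007
grip_force: 0.0
```

```bash
python3 -c "
from h import *
go(46.5,66.5,36)"
```

```text
t 9.4 board mm [ 45.  -33.9] z 35.4 yaw err -0.0006 F board [0.43 0.26] 0.37 gap 0.7
go units [-0.06  4.02 -0.03]
```

Emit:
jog_arm(motion=[0,0.15,0,0,-1,0,0.15,0,0,-1,0,0.15,0,0,-1,-0.01,0.15,0,0,-1,-0.01,0.15,0,0,-1])

```text
time_s: 9.9
position: [0.6158, -0.0093, 0.0384]
tool_rot: [[-0.993, 0.119, 0.001], [0.119, 0.993, -0.0], [-0.001, -0.0, -1.0]]
ft_force: [-0.6, -0.7, 1.3]
finger_gap: 0.006
grip_force: 0.9
```

Emit:
jog_arm(motion=[-0.01,0.15,0,0,-1,-0.01,0.15,0,0,-1,-0.01,0.15,0,0,-1,-0.01,0.15,0,0,-1,-0.01,0.15,0,0,-1])

```text
time_s: 10.4
position: [0.6189, 0.0092, 0.0378]
tool_rot: [[-0.993, 0.12, -0.0], [0.12, 0.993, 0.0], [0.001, 0.0, -1.0]]
ft_force: [-0.6, 0.2, 0.0]
finger_gap: 0.004
grip_force: 0.5
```

```bash
python3 -c "
from h import *
go(46.5,66.5,36)
c=ctrl.camera('side');cv2.imwrite('pics/s2.png',cv2.resize(c['image'][170:400,150:450,::-1],None,fx=2.6,fy=2.6))"
```

```text
t 10.4 board mm [48.2  4.3] z 37.8 yaw err -0.0002 F board [-0.67  0.15] 0.0 gap 0.4
go units [0.07 2.49 0.07]
```

View pics/s2.png

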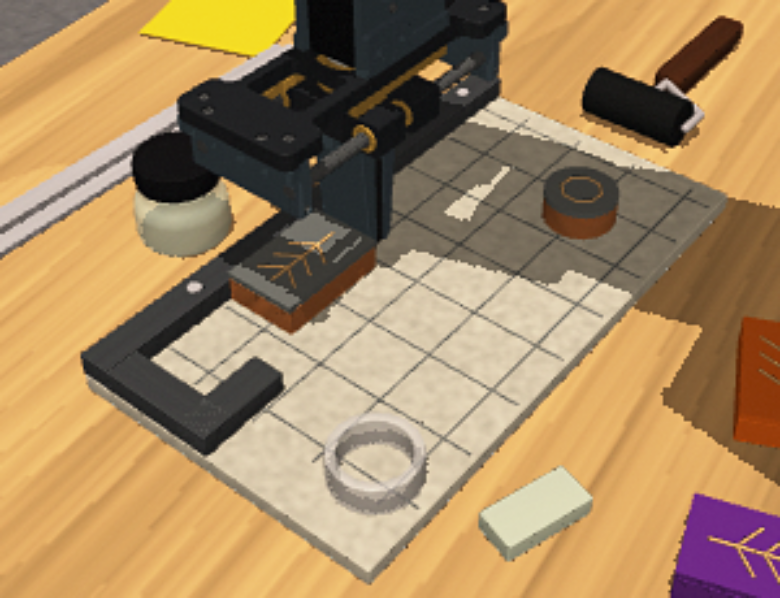

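The block is flush on the rail with its leading end at about crop (262,310). Its lip-side corner lines up inside the lip's end at (275,375). I'll continue along the rail.

Emit:
jog_arm(motion=[0,0.15,0,0,-1,0,0.15,0,0,-1,0,0.15,0,0,-1,0,0.15,0,0,-1,0,0.15,0,0,-1])

```text
time_s: 10.95
position: [0.6215, 0.0279, 0.038]
tool_rot: [[-0.993, 0.12, 0.0], [0.12, 0.993, 0.0], [-0.0, 0.0, -1.0]]
ft_force: [0.3, -0.2, -0.4]
finger_gap: 0.005
grip_force: 0.2
```

Emit:
jog_arm(motion=[0,0.12,0,0,-1,0,0.12,0,0,-1,0,0.12,0,0,-1,0,0.12,0,0,-1,0,0.12,0,0,-1])

```text
time_s: 11.45
position: [0.6231, 0.0426, 0.038]
tool_rot: [[-0.993, 0.12, 0.0], [0.12, 0.993, 0.0], [-0.0, 0.0, -1.0]]
ft_force: [-0.1, -0.7, -0.2]
finger_gap: 0.004
grip_force: 0.2
```

Emit:
jog_arm(motion=[0,0.12,0,0,-1,0,0.12,0,0,-1,0,0.12,0,0,-1,0,0.12,0,0,-1,0,0.12,0,0,-1])

```text
time_s: 11.95
position: [0.6249, 0.0575, 0.038]
tool_rot: [[-0.993, 0.12, 0.0], [0.12, 0.993, 0.0], [-0.0, 0.0, -1.0]]
ft_force: [-0.2, -0.6, -1.1]
finger_gap: 0.003
grip_force: 0.3
```

```bash
python3 -c "
from h import *
go(46.5,66.5,36)"
```

```text
t 11.95 board mm [48.4 53. ] z 38.0 yaw err -0.0001 F board [-0.09 -0.67] -1.1 gap 0.3
go units [0.08 0.54 0.08]
```

Emit:
jog_arm(motion=[0,0.1,0,0,-1,0,0.1,0,0,-1,0,0.1,0,0,-1,0,0.08,0,0,-1,0,0.06,0,0,-1])

```text
time_s: 12.45
position: [0.6262, 0.0683, 0.0379]
tool_rot: [[-0.993, 0.12, -0.0], [0.12, 0.993, 0.0], [0.0, 0.0, -1.0]]
ft_force: [-0.9, -0.4, 0.4]
finger_gap: 0.003
grip_force: 0.3
```

Emit:
jog_arm(motion=[0,0.05,0,0,-1,0,0.03,0,0,-1,0,0.03,0,0,-1,0,0,0,0,-1,0,0,0,0,-1])

```text
time_s: 12.95
position: [0.6265, 0.071, 0.0379]
tool_rot: [[-0.993, 0.12, 0.0], [0.12, 0.993, 0.0], [-0.0, 0.0, -1.0]]
ft_force: [-0.1, 0.6, 0.1]
finger_gap: 0.006
grip_force: 0.0
```

```bash
python3 -c "
from h import *
go(46.5,66.5,36)"
```

```text
t 12.95 board mm [48.4 66.5] z 37.9 yaw err -0.0003 F board [-0.16  0.59] 0.12 gap 0.5
go units [ 0.08 -0.    0.08]
```

No stop contact yet, so I'll creep on.

Emit:
jog_arm(motion=[0,0.04,0,0,-1,0,0.04,0,0,-1,0,0.02,0,0,-1,0,0.02,0,0,-1,0,0,0,0,-1])

```text
time_s: 13.45
position: [0.6269, 0.074, 0.0379]
tool_rot: [[-0.993, 0.12, 0.0], [0.12, 0.993, 0.0], [-0.0, 0.0, -1.0]]
ft_force: [-0.2, 0.3, -0.8]
finger_gap: 0.004
grip_force: 0.2
```

```bash
python3 -c "
from h import *
now()"
```

```text
t 13.45 board mm [48.4 69.6] z 37.9 yaw err -0.0001 F board [-0.19  0.33] -0.8 gap 0.4
```

Emit:
jog_arm(motion=[0,0.04,0,0,-1,0,0.04,0,0,-1,0,0.02,0,0,-1,0,0,0,0,-1,0,0,0,0,-1])

```text
time_s: 13.95
position: [0.627, 0.0745, 0.038]
tool_rot: [[-0.993, 0.119, -0.001], [0.119, 0.993, -0.003], [0.0, -0.003, -1.0]]
ft_force: [0.7, -6.6, 0.5]
finger_gap: 0.006
grip_force: 3.6
```

```bash
python3 -c "
from h import *
now()
c=ctrl.camera('side');cv2.imwrite('pics/s3.png',cv2.resize(c['image'][200:360,160:330,::-1],None,fx=3.5,fy=3.5))"
```

```text
t 13.95 board mm [48.5 70.1] z 38.0 yaw err 0.0008 F board [ 1.46 -6.51] 0.48 gap 0.6
```

View pics/s3.png

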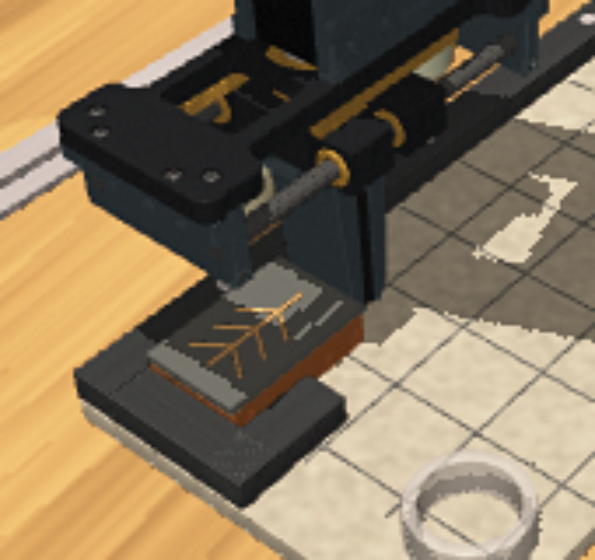

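The block is in the pocket against the stop at crop (240,425), with about 6.5 N on the fingers. I'll back off, rise and check from above.

Emit:
jog_arm(motion=[0,-0.2,0,0,-1,0,-0.6,0,0,-1,0,-0.8,-0.5,0,-1,0,-0.8,-1,0,-1,0,-0.8,-1,0,-1])

```text
time_s: 14.5
position: [0.6169, -0.0042, 0.1006]
tool_rot: [[-0.993, 0.12, -0.001], [0.12, 0.993, 0.001], [0.002, 0.0, -1.0]]
ft_force: [0.6, -0.3, 0.3]
finger_gap: 0.006
grip_force: 0.0
```

Emit:
jog_arm(motion=[0.5,-1,-1,0,-1,0.5,-1,-0.5,0,-1,0.5,-1,0,0,-1,0,-0.8,0,0,-1,0,0,0,0,-1])

```text
time_s: 15.0
position: [0.5682, -0.0953, 0.1382]
tool_rot: [[-0.992, 0.123, 0.001], [0.123, 0.992, -0.0], [-0.001, -0.0, -1.0]]
ft_force: [0.1, 0.1, -0.4]
finger_gap: 0.003
grip_force: 0.0
```

```bash
python3 -c "
from h import *
now()
c=ctrl.camera('top');cv2.imwrite('pics/t3.png',cv2.resize(c['image'][170:300,190:350,::-1],None,fx=4.5,fy=4.5,interpolation=cv2.INTER_CUBIC))
for seed in [(235,212),(240,218),(250,222)]:
  C,s,a,b=block(c,seed);print(np.round(R.T@(C/1000-O)*1000,1),s,a-1.4509)
"
```

```text
t 15.0 board mm [  10.4 -105.5] z 138.2 yaw err -0.0033 F board [0.09 0.09] -0.36 gap 0.2
[ 36.8 -30.8] [831.004150390625, 1162.72412109375] 0.14301944
[ 36.8 -30.8] [831.004150390625, 1162.72412109375] 0.14301944
[ 36.8 -30.8] [831.004150390625, 1162.72412109375] 0.14301944
```

View pics/t3.png

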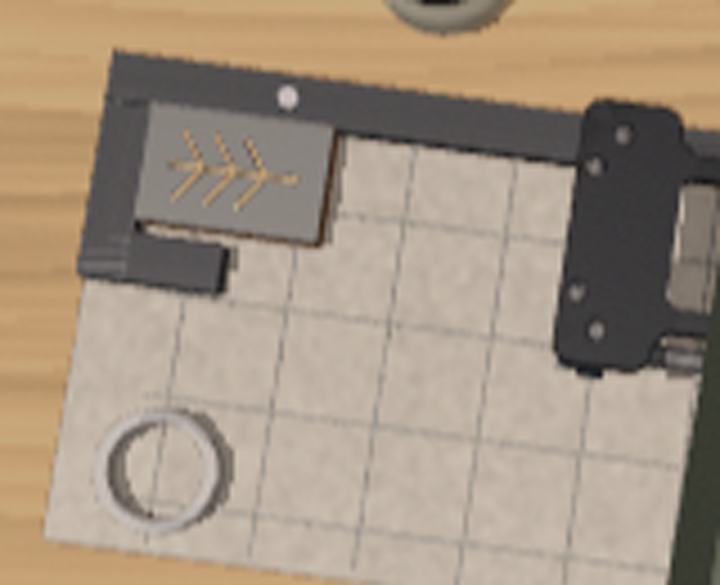

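The block sits in the corner, with top corners at crop (148,102), (335,127), (322,243) and (136,218). The 4 mm gap shows only at the lip, and the tape hasn't moved. I'll do a quick numeric check and hand in if it is good.

```bash
python3 -c "
from h import *
c=ctrl.camera('top')
k=np.array([(148,102),(335,127),(322,243),(136,218)])/4.5+[190-.4,170-.4]
P=(ray(c,k,.032)[:,:2]-O)@R*1000;print(P.round(1),P.mean(0))
m=P.mean(0)
if abs(m[0]-47.5)<2.5 and abs(m[1]-115)<2.8: print(ctrl.job_done())
"
```

```text
[[ 70.9 151.4]
 [ 71.   79.3]
 [ 26.   77.6]
 [ 25.9 148.8]] [ 48.47129464 114.26136445]
the job is handed in; nothing more can be done
None
```

The block was pushed square against the rail, slid along it into the corner pocket, and the job is handed in: the last top view puts it about 1 mm from its place and square to the rail, with the hand clear and no bystander seen to have moved, but no verdict came back.

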